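# Wedge the rocking planter box

### The job

The wooden planter box has one foot that is too short, under its far right corner as the robot sees it, so it rocks when that corner is pressed. With your fingertips push the dark wooden wedge along the table, thin end first, under that foot until the box no longer rocks: it stands level and stays level when you press down on that corner; do not lift anything, do not shove the planter out of its place, and leave the other things alone. Finish while still holding your fingertips pressed firmly (about 10 N) on the rim above that corner.

Things in the scene. Friction and masses are not known exactly. Their poses are not given: they have to be found in the camera images.
- planter: wooden planter box, about 2.2 kg, loose on the table, pot stacks fast in it. Origin: centre of its footprint, on the table; y along its long side. Flat rim 220 (x) by 300 mm (y) outside, boards 40 wide, 10 thick, top 105 mm up; pots reach 9 mm above it. Walls 12 mm inside the rim's outside, floor 35 mm up. Feet 24 x 24 mm, centred at x = +/-86, y = +/-126 mm
- foot_place (a point): fixed in the planter's frame: x = +86, y = -126, z = 0 mm, the centre of the short foot, at the level of the full feet's undersides. The box rests on its three full feet; this foot hangs 7 to 13 mm above the table, how much is not known beforehand
- corner_top (a point): point on top of the rim above the short foot: x = +90, y = -130, z = +105 mm in the planter's frame, pots at least 35 mm away. Press here: unwedged, a press of 3 to 6 N rocks the box over its diagonal and this corner falls by about the foot's gap until the foot meets the table
- wedge: dark wooden wedge flat on the table, 120 long (x), 50 wide (y), 0.1 kg. Origin: centre of its underside; x points to the thin end. 3 mm thick at the thin end (x = +60 mm), rising evenly to 24 mm at the upright thick end (x = -60 mm). Starts on the planter's right (its -y side), roughly pointing at the short foot, thin end clear of it
- cup: white plastic cup, 68 mm across, 85 mm high, origin at its base centre; a bystander beside the planter's right side, not part of the work
- offcut: pale flat wood offcut, 90 x 35 x 22 mm, no taper, origin at its underside centre; a bystander beyond the wedge
- green_pot: green plant pot, 110 mm across, 100 mm high, origin at its base centre; bystander
- beaker: clear plastic beaker, 80 mm across, 100 mm high, origin at its base centre; bystander
- saucer: terracotta saucer, 130 mm across, 18 mm high, origin at its base centre; bystander
- trowel: garden trowel with wooden handle, about 280 mm long, lying on the table; bystander

How it is judged:
By the outcome, as a careful person would: the job done as asked, in the order asked, and still so for the second after the job is handed in, while the arm keeps its last pose, push and grip.
It also fails if it takes over 58 s, if anything falls off the work surface, if the arm or the gripper's body presses on something with over 40 N, if the wrist force passes 120 N, or if a joint passes its speed limit or range.

### The arm

A 7-joint arm with a two-finger parallel gripper is mounted at the origin on the work surface. World frame = base frame: x ahead of the robot, y to its left, z up, the work surface at z = 0. Lengths are in mm, angles in rad, forces in N, time in s.
With the tool pointing down it reaches from about 425 to 1025 mm from the base axis. Payload 9.4 kg.
Tool frame: the origin (TCP) lies midway between the tips of the shut fingers; the grasp point (between the pads) lies 19 mm behind it; x points along the fingers, y is the direction in which the jaws open and shut, and the axes are right-handed (so a half turn about x gives the same grasp; the last joint's range is limited). The gripper opens to 93 mm and grips with 3 to 60 N. Pads are 15 mm wide; open, the fingers measure 128 mm over their backs; the gripper's body (75 mm by 188 mm) begins 65 mm behind the grasp point.
Start: joints at [-1.325, 0.599, -0.003, 1.599, 0.002, 0.943, -0.08], TCP at [229.991, 687.552, 218.618] pointing down, gripper open.
Joint ranges: [-2.57, 2.57], [-0.35, 1.97], [-1.29, 1.29], [0.11, 2.56], [-1.05, 4.19], [0.11, 1.86], [-2.63, 2.63]. Speed limits (rad/s): [2.22, 2.22, 3.01, 3.01, 3.14, 3.14, 3.14].

### API

Orientations are given as a rotation vector (axis times angle).
In Python, from plant import get_state, camera, sign_off gives the robot as it stands.
- The arm moves only by the shell command python3 -m pendant 'ROWS' [FORCE]. ROWS is JSON, a list of rows, each a list of 5 numbers: the closure in counts, from 0 (fully open) to 255 (shut), then the shift along the tool's x, y, z in mm, then the turn about the tool's x in degrees. A call has 1 to 12 rows; each row shifts and turns the pose as measured when the row begins, along the tool's axes as they then stand; what a row does not reach is not made up. A row lasts 1/10 s, in which the tool goes at most 50 mm and 8.59 degrees, less where a joint would pass 70% of its speed; a pose out of reach is approached as far as the arm can. A call is refused whole if a number of a shift passes 50 or a number of a turn 8.59, either way. A call with a gripper value outside its range is refused whole. The fingers move at their own pace and stop on an object; FORCE is the grip in N (left out, the last holds). Time passes only in rows, so rows that do not move let the fingers close. It gives the time, the measured TCP pose, the force and the opening at its end, in the units of the state.
- get_state(): the state, without advancing time (a new reading comes with each control period).
- camera(name): name is "scene" or "top" or "wrist"; returns a dict with "image" (384x512x3 uint8, red, green, blue), "z_map" (384x512 float32, mm along the optical axis (not along the pixel's ray), 0 where there is no reading), "camera_matrix" (3x3 intrinsics, pixels), "rvec" (rotation vector, rad) and "tvec" (3), from world to camera coordinates, as OpenCV has them. Camera axes: x right, y down, z forward; pixel columns grow to the right and rows downward; lengths in mm; the calibration is good to about 2 mm. A picture is of the moment at which its call begins.
- sign_off(): hands the job in, once; it reports no verdict.
The state is a dict: "t": time; "qpos": joint angles; "joint_velocities": joint speeds; "tau": joint torques, N m; "tcp_pos": TCP position; "tool_rot": TCP orientation; "ft_force": force on the tool from outside, world axes, zero at the start; "ft_torque": the same for the moment, N m; "gripper_width": finger opening in mm.
Only numpy, scipy, OpenCV 4.12 (cv2) and the standard library are available. Lean on these libraries where they do the work, as an engineer would, in place of code of your own. Each camera call takes 0.05 s, during which the arm holds its last target. There are 200 camera calls.

## Working session

There is one attempt and no reset: what is moved stays moved. The work goes in short steps, Python scripts to look and compute and a shell command to move; the robot and the scene stay as the last step left them, time stands still between calls to the robot, and variables do not carry over. Pictures are saved under pics/ and viewed, about 8 in all and at most 12, crops included, and the job is handed in when it is done.

```bash
mkdir -p pics; ls; cat > h.py <<'E'
import numpy as np,cv2
from plant import get_state,camera
def cam(n):
    c=camera(n); R=cv2.Rodrigues(np.array(c['rvec'],float))[0]
    return c,R,np.array(c['tvec'],float).ravel(),np.array(c['camera_matrix'],float)
def cloud(c,R,t,K):
    z=c['z_map'].astype(float); v,u=np.mgrid[:z.shape[0],:z.shape[1]]
    P=np.stack([(u-K[0,2])/K[0,0]*z,(v-K[1,2])/K[1,1]*z,z],-1)
    W=(P-t)@R; W[z<=0]=np.nan; return W
def save(n,im): cv2.imwrite('pics/'+n+'.png',im[...,::-1])
E
python3 - <<'E'
from h import *
s=get_state(); print({k:np.round(v,3).tolist() for k,v in s.items()})
ims=[]
for n in('top','scene'):
    x=cam(n);W=cloud(*x);np.savez('c_'+n,W=W,im=x[0]['image'],R=x[1],t=x[2],K=x[3])
    save(n,cv2.resize(x[0]['image'],(768,576))); print(n,-x[1].T@x[2])
E
```

```text
pics
{'t': 0.0, 'qpos': [-1.325, 0.6, -0.003, 1.6, 0.002, 0.943, -0.08], 'joint_velocities': [-0.001, -0.0, -0.0, -0.001, 0.001, -0.001, 0.0], 'tau': [0.002, -76.508, 1.498, -25.234, -0.052, 0.017, 0.0], 'tcp_pos': [229.85, 687.089, 217.762], 'tool_rot': [0.252, 1.556, -0.254], 'ft_force': [0.262, 0.347, -0.458], 'ft_torque': [0.003, -0.017, 0.033], 'gripper_width': 92.809}
top [ 436.27443932   -4.64343639 1298.84693757]
scene [1161.25720796  549.00154237  985.9256749 ]
```

View pics/top.png

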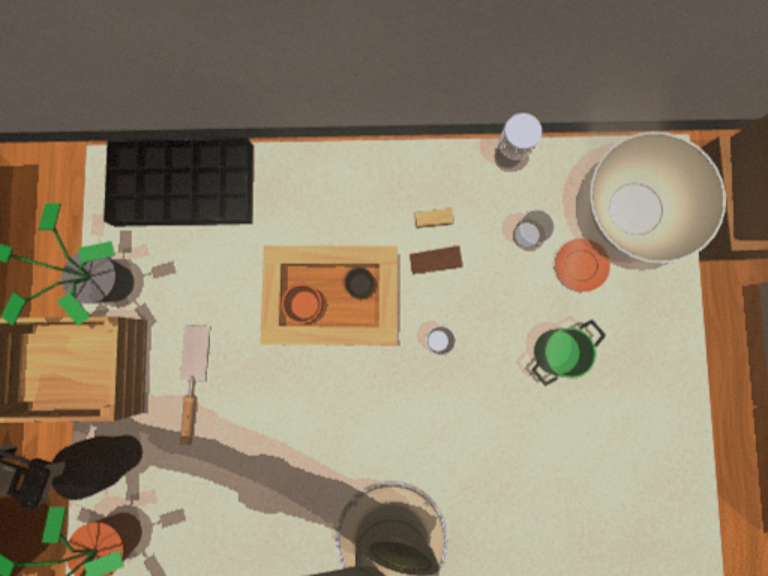

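View pics/scene.png

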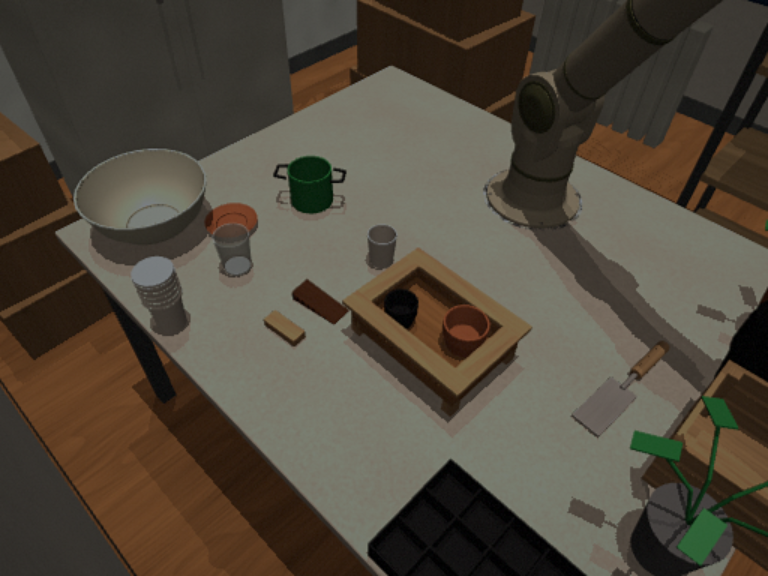

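Both pictures show the planter (top view, rim px 263–398 × 247–345) with the short foot at its upper right. The wedge is at (436,260), with the offcut above it and the cup below at (438,341). Next I'll fit the poses from both depth views.

```bash
python3 - <<'E'
from h import *
for n in('top','scene'):
    d=np.load(f'c_{n}.npz');W=d['W'];im=d['im'].astype(int);hsv=cv2.cvtColor(d['im'],cv2.COLOR_RGB2HSV)
    x,y,z=W[...,0],W[...,1],W[...,2]
    tb=(abs(z)<15)&(abs(x-600)<250)&(abs(y)<300);print(n,'table z',np.median(z[tb]))
    r=(z>96)&(z<114)&(x>350)&(x<750)&(y>-150)&(y<300)&(hsv[...,1]>60)
    cc=cv2.connectedComponentsWithStats(r.astype(np.uint8));k=1+np.argmax(cc[2][1:,4]);r=cc[1]==k
    b=cv2.minAreaRect(W[r][:,:2].astype(np.float32));print('rim',b,np.median(z[r]));print(np.round(cv2.boxPoints(b)))
    # rim height per quadrant -> tilt plane
    P=W[r];A=np.c_[P[:,:2]-P[:,:2].mean(0),np.ones(len(P))];print('plane',np.linalg.lstsq(A,P[:,2],rcond=None)[0])
    reg=(x>400)&(x<850)&(y<-20)&(y>-350)&(z<60)
    w=reg&(im.sum(-1)<200)&(hsv[...,1]>90)
    cc=cv2.connectedComponentsWithStats(w.astype(np.uint8))
    for k in range(1,cc[0]):
        if cc[2][k,4]>120:
            P=W[cc[1]==k];b=cv2.minAreaRect(P[:,:2].astype(np.float32));print('dark',cc[2][k],b)
            print(np.round(cv2.boxPoints(b)));A=np.c_[P[:,:2]-P[:,:2].mean(0),np.ones(len(P))];print(' plane',np.linalg.lstsq(A,P[:,2],rcond=None)[0],P.mean(0))
    o=(z>12)&(z<130)&(x>350)&(x<850)&(y<0)&(y>-350)
    cc=cv2.connectedComponentsWithStats(o.astype(np.uint8))
    for k in range(1,cc[0]):
        if cc[2][k,4]>60:
            P=W[cc[1]==k];print('obj',cc[2][k],P.mean(0).round(),P.min(0).round(),P.max(0).round())
s=get_state();print(cv2.Rodrigues(np.array(s['tool_rot']))[0].round(3))
E
```

```text
top table z -0.010648695685051723
rim ((552.9515380859375, 130.20289611816406), (298.68499755859375, 220.5675048828125), 89.06498718261719) 104.81123845432586
[[440. -17.]
 [661. -21.]
 [666. 278.]
 [445. 281.]]
plane [ 6.23166081e-05 -1.36862460e-04  1.04762760e+02]
obj [277 140  26  12 249] [ 743. -114.   22.] [ 723. -160.   12.] [762. -70.  28.]
obj [343 140  19  26 205] [ 703. -322.   66.] [ 662. -350.   12.] [ 739. -298.  105.]
obj [258 165   7  66 410] [551. -10. 105.] [441. -21.  99.] [658.  -0. 112.]
obj [284 164  25  17 266] [ 645. -142.   18.] [ 618. -177.   12.] [674. -93.  29.]
obj [284 217  20  21 165] [ 449. -125.   62.] [ 416. -148.   13.] [482. -84.  92.]
obj [355 227  12  30 177] [ 406. -341.   71.] [ 351. -350.   14.] [ 447. -315.  105.]
scene table z 1.2315413480564563
rim ((555.0177001953125, 127.06623840332031), (302.7128601074219, 223.01036071777344), 88.78961944580078) 105.72252968165013
[[440. -22.]
 [663. -27.]
 [670. 276.]
 [447. 281.]]
plane [-1.72499098e-03 -5.83838000e-04  1.05410297e+02]
dark [195 186  37  30 514] ((641.9029541015625, -117.00608825683594
[... 374 characters left out ...]
 850. -350.]
 [ 850.  -20.]]
 plane [ 2.20159858e-02  7.79247038e-04 -7.48278121e+02] [ 826.49622303 -178.24512381 -748.27812083]
obj [210 113  21  26 206] [ 418. -344.   65.] [ 351. -350.   14.] [ 447. -316.  105.]
obj [245 149  20  29 454] [ 454. -116.   59.] [ 417. -151.   12.] [487. -85.  90.]
obj [142 150  26  33 431] [ 712. -316.   64.] [ 663. -350.   12.] [ 743. -296.  105.]
obj [228 165  55  41 402] [563. -12. 106.] [441. -26.  96.] [664.  -0. 111.]
obj [194 186  29  22 318] [ 649. -139.   19.] [ 618. -182.   12.] [677. -89.  28.]
obj [176 207  28  23 300] [ 749. -111.   22.] [ 726. -161.   12.] [768. -69.  29.]
[[-0.     0.317  0.948]
 [-0.001  0.948 -0.317]
 [-1.    -0.001  0.   ]]
```

```bash
python3 - <<'E'
from h import *
d=np.load('c_top.npz');im=d['im'];W=d['W'];hsv=cv2.cvtColor(im,cv2.COLOR_RGB2HSV)
m=((im.astype(int).sum(-1)<230)&(W[...,0]>580)&(W[...,0]<700)&(W[...,1]<-30)&(W[...,1]>-200)&(W[...,2]<40)).astype(np.uint8)
P=W[m>0];b=cv2.minAreaRect(P[:,:2].astype(np.float32));print(m.sum(),b,cv2.boxPoints(b).round())
A=np.c_[P[:,:2]-P[:,:2].mean(0),np.ones(len(P))];print(np.linalg.lstsq(A,P[:,2],rcond=None)[0],P.mean(0))
E
python3 -m pendant '[[255,0,-34,34,0],[255,0,-34,34,0],[255,0,-34,34,0],[255,0,-34,34,0],[255,0,-34,34,0],[255,0,-34,34,0],[255,0,-34,34,0],[255,0,-34,34,0],[255,0,-34,34,0],[255,0,-34,34,0],[255,0,-34,34,0],[255,0,-34,34,0]]' 20
```

```text
206 ((642.5107421875, -113.92051696777344), (47.08369445800781, 113.60614013671875), 6.602362155914307) [[ 613.  -60.]
 [ 626. -173.]
 [ 672. -168.]
 [ 659.  -55.]]
[ 0.04054125 -0.17506434 12.63762384] [ 644.46123141 -110.51200425   12.63762384]
t: 1.3
tcp_pos: [491.5, 158.4, 213.4]
tool_rot: [0.24, 1.561, -0.246]
ft_force: [1.6, 0.3, -0.3]
gripper_width: 2.1
```

```bash
python3 -m pendant '[[255,0,-34,30,0],[255,0,-34,30,0],[255,0,-34,30,0],[255,0,-34,30,0],[255,0,-34,30,0],[255,0,-34,30,0],[255,0,-34,30,0],[255,0,-34,30,0],[255,0,-30,24,0]]'; python3 -m pendant '[[255,0,0,0,8],[255,0,0,0,8],[255,0,0,0,8],[255,0,0,0,8],[255,0,0,0,8],[255,0,0,0,8],[255,0,0,0,8],[255,0,0,0,8],[255,0,0,0,3],[255,0,0,0,0]]'
python3 - <<'E'
from h import *
s=get_state();print(s['tcp_pos'],s['qpos']);print(cv2.Rodrigues(np.array(s['tool_rot']))[0].round(3))
x=cam('wrist');save('w1',x[0]['image']);W=cloud(*x);np.savez('c_w1',W=W,im=x[0]['image'],R=x[1],t=x[2],K=x[3]);print(-x[1].T@x[2])
E
```

```text
t: 2.2
tcp_pos: [654.6, -227.8, 211.8]
tool_rot: [0.241, 1.564, -0.247]
ft_force: [0.1, -0.3, -0.4]
gripper_width: 0.6
t: 3.2
tcp_pos: [652.0, -237.7, 206.1]
tool_rot: [1.176, 1.232, -1.199]
ft_force: [-0.2, -0.4, 0.3]
gripper_width: 0.7
[ 652.04193296 -237.73638     206.10680417] [ 0.00857582  0.60891253  0.41370322  1.69547832 -0.28367486  0.91119695
  0.56525067]
[[-0.015  0.999  0.031]
 [-0.004  0.031 -1.   ]
 [-1.    -0.016  0.003]]
[ 652.39407738 -170.36646967  371.81531378]
```

View pics/w1.png

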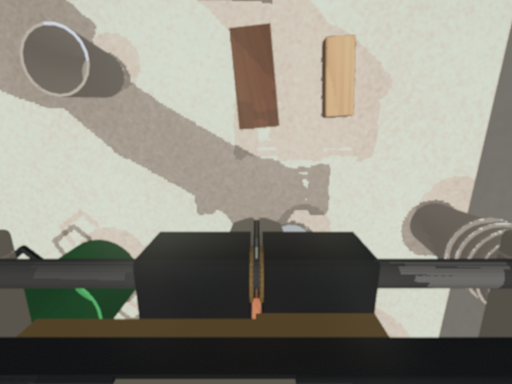

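The wrist view shows the wedge at about (255,77), its thick end at row 127 and its thin end at row 27. The offcut is at (340,75) and the cup at (57,60). I'll measure the wedge here.

```bash
cat >> h.py <<'E'
def wedge(W,im):
    m=((im[...,0].astype(int)<120)&(cv2.cvtColor(im,cv2.COLOR_RGB2HSV)[...,1]>90)&(W[...,0]>570)&(W[...,0]<720)&(W[...,1]<50)&(W[...,1]>-215)&(W[...,2]<33)).astype(np.uint8)
    cc=cv2.connectedComponentsWithStats(m);k=1+np.argmax(cc[2][1:,4]);P=W[cc[1]==k]
    b=cv2.minAreaRect(P[:,:2].astype(np.float32));A=np.c_[P[:,:2]-P[:,:2].mean(0),np.ones(len(P))]
    print(len(P),b,cv2.boxPoints(b).round().tolist(),'plane',np.linalg.lstsq(A,P[:,2],rcond=None)[0],'zmax',P[:,2].max())
E
python3 - <<'E'
from h import *
d=np.load('c_w1.npz');wedge(d['W'],d['im'])
W=d['W'];P=W[(W[...,2]>12)&(W[...,2]<130)&(W[...,1]>-260)&(W[...,1]<-40)&(W[...,0]>690)&(W[...,0]<800)];print(P.min(0),P.max(0))
P=W[10:30,235:275].reshape(-1,3);print(np.nanmin(P,0),np.nanmax(P,0))
E
```

```text
1203 ((639.7532958984375, -89.44448852539062), (45.92809295654297, 64.85414123535156), 7.657816410064697) [[613.0, -60.0], [621.0, -125.0], [667.0, -119.0], [658.0, -54.0]] plane [ 0.02511123 -0.17564324  7.05719166] zmax 15.873303957678232
[ 724.25510595 -158.83987459   12.02207102] [765.67982804 -67.34727641  24.49308423]
[617.34897672 -60.89034969  -2.59785787] [665.11516029 -37.95409802   5.7606692 ]
```

```bash
python3 -m pendant '[[255,0,0,-25,0],[255,40,0,0,0],[255,40,0,0,0],[255,40,0,0,0],[255,40,0,0,0],[255,20,0,0,0],[255,8,0,0,0],[255,3,0,0,0],[255,0,0,0,0],[255,0,0,0,0]]'
python3 - <<'E'
from h import *
s=get_state();print(s['tcp_pos'],s['ft_force']);print(cv2.Rodrigues(np.array(s['tool_rot']))[0].round(3))
E
```

```text
t: 4.25
tcp_pos: [651.4, -213.3, 11.2]
tool_rot: [1.166, 1.237, -1.18]
ft_force: [0.4, -0.1, 0.6]
gripper_width: 0.5
[ 651.36829879 -213.30890642   11.24669421] [ 0.43264829 -0.08195872  0.57108641]
[[-0.009  0.999  0.05 ]
 [-0.003  0.05  -0.999]
 [-1.    -0.009  0.003]]
```

```bash
python3 -m pendant '[[255,0,0,-9,0],[255,0,0,-9,0],[255,0,0,-5,0],[255,0,0,-5,0],[255,0,0,-5,0],[255,0,0,-6,0],[255,0,0,-6,0],[255,0,0,-7,0],[255,0,0,-7,0],[255,0,0,-7,0],[255,0,0,-5,0],[255,0,0,0,0]]'
python3 - <<'E'
from h import *
s=get_state();print(s['tcp_pos'],s['ft_force']);print(cv2.Rodrigues(np.array(s['tool_rot']))[0].round(3))
x=cam('wrist');W=cloud(*x);a=x[0]['image'];wedge(W,a);y=cam('scene')[0]['image']
save('p2',np.hstack([a[:,56:456],cv2.resize(y[130:290,150:310],(384,384))]))
E
```

```text
t: 5.45
tcp_pos: [649.8, -135.6, 14.9]
tool_rot: [1.166, 1.232, -1.175]
ft_force: [-0.2, 1.0, 1.0]
gripper_width: 0.6
[ 649.77798644 -135.63764888   14.94275691] [-0.17033094  1.00764198  0.97758896]
[[-0.003  0.999  0.052]
 [-0.004  0.052 -0.999]
 [-1.    -0.003  0.004]]
14391 ((645.0919799804688, -67.14485168457031), (48.82700729370117, 121.96825408935547), 3.251621723175049) [[617.0, -8.0], [624.0, -129.0], [673.0, -127.0], [666.0, -5.0]] plane [-0.02526449 -0.14940425 13.71827637] zmax 31.39199878962555
```

View pics/p2.png

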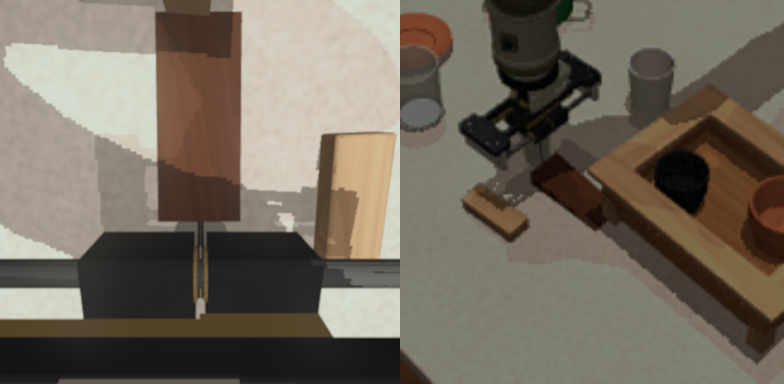

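The wedge is now square to the fingers: centre (645,−67), heading 3°, thin tip just reaching the foot, about 5 mm off the foot's centre in x. In the crop its tip passes under the board at (200,10). I'll push on in small steps and watch the force.

```bash
python3 -m pendant '[[255,2,0,-4,0],[255,2,0,-4,0],[255,1,0,-4,0],[255,1,0,-4,0]]'; python3 -m pendant '[[255,1,0,-3,0],[255,0.5,0,-3,0]]';python3 -m pendant '[[255,0.5,0,-3,0],[255,0.5,0,-3,0]]'
```

```text
t: 5.95
tcp_pos: [649.0, -121.7, 8.6]
tool_rot: [1.168, 1.229, -1.178]
ft_force: [0.6, -0.9, 1.0]
gripper_width: 0.6
t: 6.15
tcp_pos: [648.6, -114.9, 6.8]
tool_rot: [1.167, 1.229, -1.178]
ft_force: [0.2, -1.3, 0.7]
gripper_width: 0.1
t: 6.35
tcp_pos: [648.3, -108.4, 5.7]
tool_rot: [1.167, 1.229, -1.178]
ft_force: [0.2, -0.8, 1.1]
gripper_width: 0.8
```

```bash
for i in 1; do python3 -m pendant '[[255,0,0,-2,0],[255,0,0,-2,0]]'; done; python3 -m pendant '[[255,0,0,-2,0],[255,0,0,-2,0]]'; python3 -m pendant '[[255,0,0,-2,0],[255,0,0,-2,0]]'
```

```text
t: 6.55
tcp_pos: [648.0, -103.7, 5.6]
tool_rot: [1.167, 1.23, -1.177]
ft_force: [-0.1, -0.8, 0.2]
gripper_width: 0.4
t: 6.75
tcp_pos: [647.8, -99.4, 5.6]
tool_rot: [1.167, 1.23, -1.177]
ft_force: [-0.6, -1.3, 0.6]
gripper_width: 0.7
t: 6.95
tcp_pos: [647.6, -95.1, 5.6]
tool_rot: [1.167, 1.23, -1.177]
ft_force: [0.2, -0.9, 0.2]
gripper_width: 0.4
```

```bash
python3 -m pendant '[[255,0,0,-2,0]]'|sed -n '2p;4p'; python3 -m pendant '[[255,0,0,-2,0]]'|sed -n '2p;4p'; python3 -m pendant '[[255,0,0,-1,0]]'|sed -n '2p;4p'
```

```text
tcp_pos: [647.5, -92.9, 5.6]
ft_force: [0.3, -0.3, 0.6]
tcp_pos: [647.4, -90.8, 5.6]
ft_force: [-1.1, -1.0, 0.2]
tcp_pos: [647.4, -89.7, 5.6]
ft_force: [-0.2, -2.6, 0.2]
```

```bash
python3 - <<'E'
from h import *
x=cam('top');W=cloud(*x);z=W[...,2];im=x[0]['image']
hsv=cv2.cvtColor(im,cv2.COLOR_RGB2HSV)
P=W[(z>96)&(z<120)&(W[...,0]>440)&(W[...,0]<670)&(W[...,1]>-15)&(W[...,1]<282)&(hsv[...,1]>60)]
b=cv2.minAreaRect(P[:,:2].astype(np.float32));print('rim',b)
x=cam('wrist');W=cloud(*x);wedge(W,x[0]['image'])
E
```

```text
rim ((554.373291015625, 145.4571990966797), (268.4172668457031, 218.0517578125), 88.94549560546875)
7626 ((644.5099487304688, -52.63551330566406), (48.835548400878906, 58.917842864990234), 2.964334011077881) [[619.0, -24.0], [622.0, -83.0], [670.0, -81.0], [667.0, -22.0]] plane [ 9.47233508e-03 -1.73836884e-01  1.92239723e+01] zmax 25.15748375937564
```

```bash
python3 -m pendant '[[255,0,0,-0.5,0]]'|sed -n '2p;4p'; python3 -m pendant '[[255,0,0,-0.5,0]]'|sed -n '2p;4p'; python3 -c "
from h import *
for i in range(1):
  s=get_state();print(s['tcp_pos'],s['ft_force'])"
```

```text
tcp_pos: [647.4, -89.6, 5.6]
ft_force: [0.2, -2.9, 1.2]
tcp_pos: [647.4, -89.6, 5.6]
ft_force: [0.2, -2.7, -0.7]
[647.37836949 -89.55266752   5.63243376] [ 0.22468964 -2.73211843 -0.69371887]
```

```bash
python3 -m pendant '[[255,0,0,-1,0]]'|sed -n '2p;4p'; python3 -m pendant '[[255,0,0,-1.2,0]]'|sed -n '2p;4p'; python3 -m pendant '[[255,0,0,-1.2,0]]'|sed -n '2p;4p'
```

```text
tcp_pos: [647.4, -89.3, 5.6]
ft_force: [0.2, -4.1, -0.5]
tcp_pos: [647.3, -88.9, 5.7]
ft_force: [1.2, -5.6, -0.3]
tcp_pos: [647.3, -88.8, 5.7]
ft_force: [0.7, -5.7, -0.8]
```

```bash
python3 -m pendant '[[255,0,0,5,0],[255,0,0,10,0],[255,-20,0,0,0],[255,-40,0,0,0],[255,-40,0,0,0],[255,-40,0,0,0],[255,-5,0,0,0],[255,0,0,0,0]]'
python3 - <<'E'
from h import *
s=get_state();p=s['tcp_pos'];R=cv2.Rodrigues(np.array(s['tool_rot']))[0];print(R.T@(np.array([641.2,-2.6,112])-p))
c=cam('scene');a=c[0]['image'];x=cam('wrist');W=cloud(*x);wedge(W,x[0]['image'])
np.savez('c_w3',W=W,im=x[0]['image'])
x2=cam('top');W2=cloud(*x2);P=W2[(W2[...,2]>96)&(W2[...,2]<112)&(W2[...,0]>400)&(W2[...,0]<700)&(W2[...,1]>-40)&(W2[...,1]<300)]
print(cv2.minAreaRect(P[:,:2].astype(np.float32)))
save('p3',np.hstack([x[0]['image'][:,56:456],cv2.resize(a[140:280,190:330],(384,384),interpolation=cv2.INTER_CUBIC)]))
E
```

```text
t: 8.65
tcp_pos: [646.8, -103.1, 154.3]
tool_rot: [1.168, 1.233, -1.181]
ft_force: [-0.2, -0.1, -0.4]
gripper_width: 0.3
[  41.84247672   -0.54142075 -100.79794447]
1478 ((643.8750610351562, -47.35099792480469), (46.267269134521484, 61.080238342285156), 2.971562623977661) [[619.0, -18.0], [622.0, -79.0], [669.0, -77.0], [665.0, -16.0]] plane [ 9.09499281e-03 -1.74609209e-01  1.79782058e+01] zmax 25.25791456363936
((554.4055786132812, 129.95529174804688), (298.5177001953125, 217.50474548339844), 89.18547058105469)
```

View pics/p3.png

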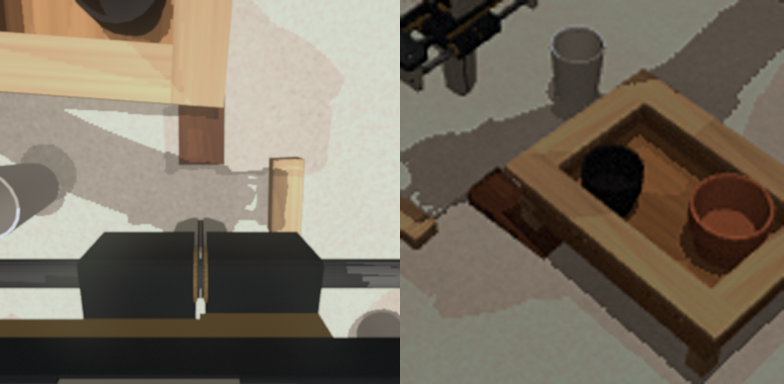

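The wedge is under the corner with its thick end at crop (200,162), and the planter has moved less than 1 mm. Now I'll press on the corner.

```bash
python3 -m pendant '[[255,0,0,-34,0],[255,0,0,-34,0],[255,0,0,-31,0],[255,0,0,0,0],[255,20,0,0,0],[255,14,0,0,0],[255,4,0,0,0],[255,0,0,0,0]]'; python3 -m pendant '[[255,2,0,0,0],[255,2,0,0,0]]'; 
```

```text
t: 9.6
tcp_pos: [637.0, -2.6, 105.1]
tool_rot: [1.163, 1.244, -1.195]
ft_force: [-4.6, 5.3, 18.5]
gripper_width: 0.6
t: 9.8
tcp_pos: [637.1, -2.7, 104.9]
tool_rot: [1.167, 1.246, -1.194]
ft_force: [-7.3, 4.1, 29.1]
gripper_width: 0.0
```

```bash
python3 -m pendant '[[255,-3,0,0,0],[255,-4,0,0,0],[255,0,0,0,0]]'
python3 - <<'E'
from h import *
s=get_state();p=s['tcp_pos'];R=cv2.Rodrigues(np.array(s['tool_rot']))[0];print(R.round(3),R.T@(np.array([641.2,-2.6,105])-p))
x2=cam('top');W2=cloud(*x2);im=x2[0]['image']
P=W2[(W2[...,2]>96)&(W2[...,2]<112)&(W2[...,0]>400)&(W2[...,0]<700)&(W2[...,1]>20)&(W2[...,1]<300)]
print(cv2.boxPoints(cv2.minAreaRect(P[:,:2].astype(np.float32))).round(1).tolist())
d=np.load('c_top.npz');W2=d['W'];P=W2[(W2[...,2]>96)&(W2[...,2]<112)&(W2[...,0]>400)&(W2[...,0]<700)&(W2[...,1]>20)&(W2[...,1]<300)]
print(cv2.boxPoints(cv2.minAreaRect(P[:,:2].astype(np.float32))).round(1).tolist())
E
```

```text
t: 10.1
tcp_pos: [637.0, -5.0, 112.2]
tool_rot: [1.169, 1.245, -1.197]
ft_force: [0.6, 0.5, -0.6]
gripper_width: 0.6
[[-0.024  0.999  0.04 ]
 [-0.     0.04  -0.999]
 [-1.    -0.023 -0.001]] [ 7.05216812  4.48359334 -2.24426618]
[[440.8999938964844, 22.0], [660.5999755859375, 17.399999618530273], [666.0, 277.0], [446.29998779296875, 281.6000061035156]]
[[440.8999938964844, 22.100000381469727], [661.5, 18.5], [665.5999755859375, 277.79998779296875], [445.1000061035156, 281.29998779296875]]
```

```bash
python3 -m pendant '[[255,2,4.5,-2.2,0],[255,2,0,0,0],[255,0,0,0,0]]'|sed -n '2p;4p'; for i in 1; do python3 -m pendant '[[255,1,0,0,0]]'|sed -n '2p;4p'; python3 -m pendant '[[255,1,0,0,0]]'|sed -n '2p;4p'; python3 -m pendant '[[255,0.7,0,0,0]]'|sed -n '2p;4p'; done
```

```text
tcp_pos: [641.0, -3.0, 106.0]
ft_force: [-0.7, 0.2, -0.5]
tcp_pos: [641.3, -3.1, 105.1]
ft_force: [-3.0, 0.9, 17.2]
tcp_pos: [641.3, -3.1, 105.1]
ft_force: [-5.6, -0.2, 18.8]
tcp_pos: [641.2, -3.0, 105.3]
ft_force: [-3.5, 1.1, 9.5]
```

```bash
python3 -m pendant '[[255,0.7,0,0,0],[255,0.75,0,0,0]]'|sed -n '2p;4p'
python3 - <<'E'
from h import *
a=cam('scene')[0]['image'];b=cam('top')[0]['image']
for i in range(3):
    camera('top');s=get_state();print(s['tcp_pos'].round(2),s['ft_force'].round(1))
save('p4',np.hstack([cv2.resize(a[120:300,120:360],(400,300)),cv2.resize(b[120:270,160:360],(400,300))]))
E
```

```text
tcp_pos: [641.2, -3.0, 105.3]
ft_force: [-3.1, 1.1, 8.7]
[641.23  -2.97 105.32] [-2.1  0.2  8.4]
[641.25  -2.99 105.35] [-1.7  0.6  7.8]
[641.24  -2.98 105.34] [-1.5  0.5  7.9]
```

View pics/p4.png

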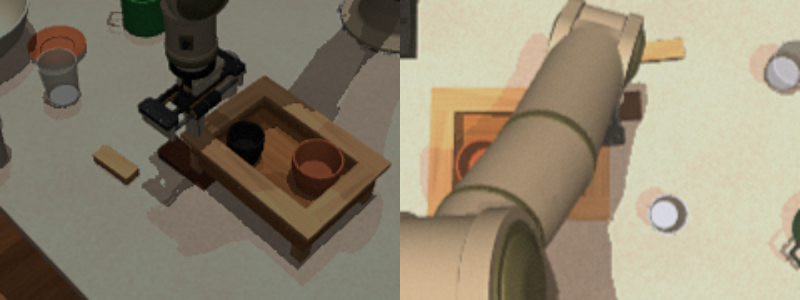

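The fingertips are on the corner in both views, the wedge is in place and the bystanders have not moved. The force has relaxed to about 8 N, so I'll press slightly harder.

```bash
python3 -m pendant '[[255,0.95,0,0,0]]'|sed -n '2p;4p'
python3 - <<'E'
from h import *
for i in range(6):
    camera('top');s=get_state();print(s['tcp_pos'].round(2),s['ft_force'].round(1))
E
```

```text
tcp_pos: [641.3, -3.0, 105.2]
ft_force: [-2.8, 1.4, 11.0]
[641.26  -3.03 105.28] [-2.   0.3 10.9]
[641.24  -3.04 105.28] [-2.7 -0.4 10.6]
[641.27  -3.05 105.29] [-2.7  0.4  9.5]
[641.26  -2.98 105.27] [-3.   1.   9.8]
[641.23  -3.02 105.28] [-2.7  0.  10.3]
[641.26  -3.02 105.3 ] [-2.4  0.9 10.8]
```

Steady at about 10 N and not sinking.

```bash
python3 -c "
from plant import sign_off
print(sign_off())"
```

```text
the job is handed in; nothing more can be done
None
```

The wedge is under the short foot, the planter no longer rocks, and I handed the job in with the fingertips pressing about 10 N on the rim above that corner.

- **Push:** I pushed the wedge thin end first with shut fingertips until it stopped under the foot. The push force rose from about 1 N to nearly 6 N.
- **Rocking check:** The corner's height stayed between 104.9 and 105.3 mm under presses of about 8 to 29 N, so it did not drop. The last readings were steady at about 10.3 N and 105.3 mm.
- **Planter and bystanders:** The planter stayed within about 1 mm of its place in the camera measurements. The bystanders near the work looked unmoved in the last picture.
- **What went less well:** My first press overshot to about 29 N, so I lifted off, checked the planter's position and pressed again gently. There was also a small sideways force of 2 to 3 N while holding.
- **Not checked:** I judged level from the height of the pressed corner only; I did not touch the other corners.

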